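# Pack the valve-job carrier and hold it up level

### The job

Pack the valve job for the next bench: take the flat scraper out of the wooden bench block, slide its blade down into the slot of the white block on the red carrier until it is fully home (guide it in, do not drop it), and let go of it. Then take the carrier by its yellow bar, lift it off its stand and finish while holding it in the air, level and still, about 10 cm clear of the stand, with the scraper still home and the three brass parts in the tray. Never tip the carrier, and leave the other things on the bench where they are.

Things in the scene. Friction and masses are not known exactly. Their poses are not given: they have to be found in the camera images.
- carrier: Open red sheet-metal tray, loose, 280 (its x) x 120 (y) mm, floor 4 mm thick, rim 18 mm high, about 0.7 kg loaded, on the wooden stand and overhanging its ends. Origin: centre of its underside; z up. A yellow handle bar along its x stands over its middle on two slim posts; a white block with a slot is at its +x end. Loaded, it balances within about 15 mm of the bar's middle; grip firmly.
- slot (a point): Centre of the mouth of the slot in the white block, on the carrier at (110, 0, 46) mm, axes as the carrier's. The block is 40 (x) x 76 (y) mm, its top 46 mm above the carrier's underside. The slot is open at the top, 7 mm wide in x, 53 mm long in y, 34 mm deep (floor 12 mm above the underside), mouth chamfered 2 mm.
- bar (a point): Centre of the yellow handle bar, on the carrier at (0, 0, 115) mm, axes as the carrier's. The bar runs along x: 84 mm long, 16 mm thick in y, 22 mm high (104 to 126 mm above the carrier's underside).
- scraper: Flat scraper standing blade down in the bench block, loose, 90 g, 120 mm tall. Origin: middle of the blade's lower edge; z up towards the handle. Steel blade 4 mm thick (x), 50 mm wide (y), z = 0 to 60 mm; dark wooden handle with flat sides, 20 (x) by 28 (y) mm, z = 56 to 120 mm. It may lean about 4 degrees in the block. Either face of the blade may face either way.
- rack: light wooden bench block, fixed, 44 (x) x 84 (y) x 44 mm high; origin: centre of its underside. Its slot, 6 x 52 mm and 34 mm deep (floor 10 mm above the bench), holds the scraper at the start, the blade's width along the block's y.
- stand: wooden stand under the carrier, fixed, 200 (x) x 100 (y) x 40 mm high; origin: centre of its underside. Stand and bench block may be on either side of the robot.
- rotor: brass valve rotor, loose in the tray, a cylinder of 30 mm diameter, 36 mm high with its stub; origin: centre of its underside; near the carrier's -x end
- cap_a: brass valve cap, loose in the tray, 26 mm diameter, 12 mm high; origin: centre of its underside; on the +y side of the bar
- cap_b: brass valve cap, the same, on the -y side of the bar
- oil_bottle: white bottle, 44 mm diameter, 120 mm tall, a bystander; origin: centre of its underside
- small_bottle: small white bottle, 32 mm diameter, 75 mm tall, a bystander; origin: centre of its underside
- tape: roll of white tape, 90 mm diameter, 24 mm high, a bystander; origin: centre of its underside
- screwdriver: screwdriver lying on the bench, a bystander
- mallet: mallet lying on the bench, a bystander

How it is judged:
By the outcome, as a careful person would: the job done as asked, in the order asked, and still so for the second after the job is handed in, while the arm keeps its last pose, push and grip.
It also fails if it takes over 56 s, if anything falls off the work surface, if the arm or the gripper's body presses on something with over 40 N, if the wrist force passes 120 N, or if a joint passes its speed limit or range.

### The arm

A 6-joint arm with a two-finger parallel gripper is mounted at the origin on the work surface. World frame = base frame: x ahead of the robot, y to its left, z up, the work surface at z = 0. Lengths are in m, angles in rad, forces in N, time in s.
With the tool pointing down it reaches from about 0.325 to 0.75 m from the base axis. Payload 7.6 kg.
Tool frame: the origin (TCP) lies midway between the tips of the shut fingers; the grasp point (between the pads) lies 19 mm behind it; z points along the fingers, y is the direction in which the jaws open and shut (so a half turn about z gives the same grasp; the last joint's range is limited). The gripper opens to 85 mm and grips with 20 to 120 N. Pads are 22 mm wide; open, the fingers measure 114 mm over their backs; the gripper's body (76 mm by 85 mm) begins 54 mm behind the grasp point. The pads swing forward as they close: fully open they stand 13 mm farther back than shut.
Start: joints at [1.225, 0.052, 1.401, -0, 1.689, -0.07], TCP at [0.143, 0.505, 0.231] pointing down, gripper open.
Joint ranges: [-2.9, 2.9], [-0.91, 2.17], [0.12, 2.37], [-1.06, 4.2], [0.26, 2.73], [-2.93, 2.93]. Speed limits (rad/s): [2.57, 2.57, 3.01, 3.14, 3.14, 3.14].

### API

Orientations are given as a unit quaternion [x, y, z, w].
In Python, from station import manip gives the robot as it stands.
- The arm moves only by the tool carry_out, never from a script. Its argument "moves" is a list of rows, each a list of 2 entries, a list of its own where there are three numbers: the shift along the tool's x, y, z in cm, then the turn, a rotation vector about the tool's x, y, z in degrees. In form: [[[dx, dy, dz], [ax, ay, az]], ...]. A call has exactly 8 rows; each row shifts and turns the commanded pose from where the row before left it, along the tool's axes as they then stand; what a row does not reach is not made up. A row lasts 1/10 s, in which the tool goes at most 50 mm and 8.59 degrees, less where a joint would pass 70% of its speed; a pose out of reach is approached as far as the arm can. A call is refused whole if a number of a shift passes 5 or a number of a turn 8.59, either way. A call with a gripper value outside its range is refused whole. "gripper" is the finger opening in cm, from 0 to 8.54, set as the call begins (left out, the last holds). The fingers move at their own pace and stop on an object; "newtons" is the grip in N (left out, the last holds). Time passes only in rows, so rows that do not move let the fingers close, or fill a call up. It gives the time, the measured TCP pose, the force and the opening at its end, in the units of the state.
- manip.sense(): the state, without advancing time (a new reading comes with each control period).
- manip.grab_frame(name): name is "scene" or "top" or "wrist"; returns a dict with "color" (400x640x3 uint8, red, green, blue), "depth" (400x640 float32, m along the optical axis (not along the pixel's ray), 0 where there is no reading), "fx", "fy", "cx", "cy" (pixels), "R" (3x3) and "t" (3): a world point X has camera coordinates R X + t. Camera axes: x right, y down, z forward; pixel columns grow to the right and rows downward; lengths in m; the calibration is good to about 2 mm. A picture is of the moment at which its call begins.
- manip.finish_job(): hands the job in, once; it reports no verdict.
The state is a dict: "clock": time; "joint_positions": joint angles; "qd": joint speeds; "joint_efforts": joint torques, N m; "tcp_pos": TCP position; "tool_rot": TCP orientation; "contact_force": force on the tool from outside, world axes, zero at the start; "ft_torque": the same for the moment, N m; "finger_gap": finger opening in m.
Only numpy, scipy, OpenCV 4.12 (cv2) and the standard library are available. Lean on these libraries where they do the work, as an engineer would, in place of code of your own. Each camera call takes 0.05 s, during which the arm holds its last target. There are 200 camera calls.

## Working session

There is one attempt and no reset: what is moved stays moved. The work goes in short steps, Python scripts to look and compute and a tool call to move; the robot and the scene stay as the last step left them, time stands still between calls to the robot, and variables do not carry over. Pictures are saved under pics/ and viewed, about 8 in all and at most 12, crops included, and the job is handed in when it is done.

Besides the shell and the picture viewer there is one more tool, called by a JSON object that holds its "name" and its "arguments", one argument or row to a line. carry_out: Moves the arm, as the interface text tells. Its arguments: {"type":"object","properties":{"moves":{"type":"array"},"gripper":{"type":"number"},"newtons":{"type":"number"}},"required":["moves"]}

```bash
mkdir -p pics; ls
python3 - <<'E'
from station import manip
import numpy as np,cv2
s=manip.sense();print(s)
ims=[]
for n in("scene","top"):
    f=manip.grab_frame(n);np.savez(f"pics/{n}0.npz",**f)
    print(n,f["fx"],f["cx"],f["cy"],np.round(f["R"],3).tolist(),np.round(f["t"],3))
    cv2.imwrite(f"pics/{n}0.png",f["color"][:,:,::-1])
E
```

```text
pics
{'clock': 0.0, 'joint_positions': array([ 1.22469829e+00,  5.28620778e-02,  1.40173781e+00,  3.76073513e-05,
        1.68861748e+00, -7.03070884e-02]), 'qd': array([ 3.41643938e-05, -1.11031409e-03,  6.38875513e-04,  1.45171978e-03,
       -2.78343319e-03,  9.74176340e-04]), 'joint_efforts': array([-1.62601855e-04, -3.81673193e+01, -3.60184872e+01, -6.31858666e-05,
        6.19437837e-03,  1.47444024e-05]), 'tcp_pos': array([0.14282837, 0.50487787, 0.23045258]), 'tool_rot': array([ 1.37456651e-01,  9.90507450e-01, -7.90954142e-04, -1.86187499e-04]), 'contact_force': array([-0.55798025,  0.82659796,  0.05645089]), 'ft_torque': array([ 0.07379446, -0.01703117, -0.0518767 ]), 'finger_gap': 0.08511581023209115}
scene 499.7384324363624 315.1091530960027 200.58033143308006 [[-0.828, 0.56, -0.017], [0.443, 0.636, -0.632], [-0.344, -0.531, -0.774]] [ 0.468 -0.186  1.661]
top 488.89695543498283 322.5423837361001 204.9741350927986 [[-0.029, -1.0, 0.008], [-0.993, 0.028, -0.117], [0.116, -0.011, -0.993]] [1.000e-03 5.480e-01 1.416e+00]
```

View pics/scene0.png

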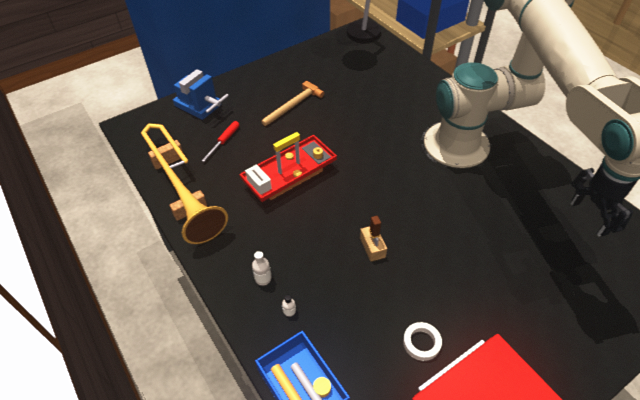

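View pics/top0.png

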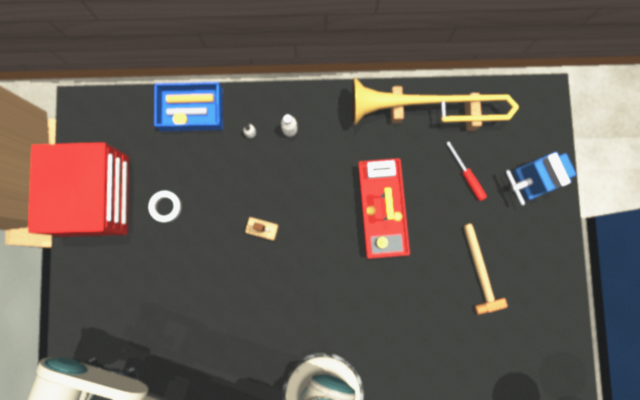

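The scene view shows the carrier near (288,165) with the white block at its far end (258,178), and the rack with the scraper at (374,240). In the top view the carrier spans (360–410,158–258), with the white block at (381,169), the bar at (389,203) and the rack at (262,229).

```bash
cat > h.py <<'E'
import numpy as np,cv2
def cloud(f):
    v,u=np.mgrid[:400,:640]; z=f["depth"]
    c=np.stack([(u-f["cx"])/f["fx"]*z,(v-f["cy"])/f["fy"]*z,z],-1)
    return (c-f["t"])@f["R"]          # R^T (c-t)
def plane(f,uv,h):
    uv=np.atleast_2d(uv).astype(float)
    d=np.c_[(uv[:,0]-f["cx"])/f["fx"],(uv[:,1]-f["cy"])/f["fy"],np.ones(len(uv))]@f["R"]
    o=-f["R"].T@f["t"]
    return o+d*((h-o[2])/d[:,2])[:,None]
def rect(P):
    (c,s,a)=cv2.minAreaRect((P[:,:2]*1000).astype(np.float32));return np.round(c,1),np.round(s,1),round(a,1)
E
python3 - <<'E'
from h import *
for n in("scene","top"):
    f=dict(np.load(f"pics/{n}0.npz"));P=cloud(f);hsv=cv2.cvtColor(f["color"],cv2.COLOR_RGB2HSV)
    H,S,V=[hsv[...,i].astype(int) for i in range(3)]
    X,Y,Z=P[...,0],P[...,1],P[...,2]
    car=(X>.35)&(X<.75)&(Y>-.35)&(Y<-.03); rk=(X>.35)&(X<.6)&(Y>.03)&(Y<.25)
    def rep(k,m,h):
        m=m.astype(np.uint8); nn,l,st,_=cv2.connectedComponentsWithStats(m)
        if nn<2: print(n,k,"none");return
        i=1+st[1:,4].argmax(); q=l==i
        v,u=np.nonzero(q); p=P[q]
        print(n,k,q.sum(),"px",u.min(),u.max(),v.min(),v.max(),"cloud med",np.round(np.median(p,0)*1000,1),"z95",round(np.percentile(p[:,2],95)*1000,1),"| rays",*rect(plane(f,np.c_[u,v],h)))
    red=((H<8)|(H>172))&(S>150)&(V>80)
    rep("red",car&red,.058)
    rep("bar",car&(H>22)&(H<35)&(S>130)&(Z>.14),.166)
    rep("block",car&(S<60)&(V>150)&(Z>.07),.086)
    rep("brass",car&(H>15)&(H<35)&(S>90)&(Z<.13)&(X<.5),.08)
    rep("racktop",rk&(V>120)&(S>50)&(Z>.03)&(Z<.06),.044)
    rep("handle",rk&(Z>.06),.130); rep("handletop",rk&(Z>.12),.130)
    rep("handledark",rk&(Z>.02)&(V<110)&(S>80),.130)
    print(np.round(f["R"].T@-f["t"],3))
    c=(slice(185,300),slice(330,410)) if n=="scene" else (slice(205,255),slice(235,290))
    cv2.imwrite(f"pics/r_{n}.png",cv2.resize(f["color"][c][...,::-1],None,fx=5,fy=5,interpolation=cv2.INTER_CUBIC))
E
```

```text
scene red 1977 px 239 336 134 201 cloud med [ 534.1 -185.9   46.7] z95 60.9 | rays [ 533.2 -188.5] [289.6 137.5] 3.0
scene bar 121 px 274 299 132 146 cloud med [ 533.3 -191.7  167. ] z95 170.7 | rays [ 531.9 -192.5] [84.1 17.2] 4.2
scene block 273 px 246 269 165 185 cloud med [ 641.3 -186.6   86.9] z95 91.0 | rays [ 642.6 -187.5] [42.6 77.9] 2.0
scene brass 94 px 313 322 147 158 cloud med [ 433.8 -177.2   68.9] z95 78.5 | rays [ 441.5 -167.5] [47.5 27.8] 55.4
scene racktop 309 px 361 386 227 253 cloud med [491.  177.5  44.9] z95 48.5 | rays [483.1 165.4] [87.2 47.4] 73.1
scene handle 226 px 369 381 215 242 cloud med [487.9 174.  109.4] z95 132.6 | rays [501.3 184.7] [86.  29.3] 47.4
scene handletop 87 px 371 381 215 226 cloud med [484.4 167.8 129.6] z95 133.5 | rays [484.8 168.6] [35.2 22.2] 73.4
scene handledark 146 px 370 381 215 236 cloud med [489.2 175.3 105.7] z95 130.6 | rays [494.9 179. ] [68.9 27.4] 47.0
[1.041 0.739 1.177]
top red 2528 px 358 409 158 258 cloud med [ 538.2 -184.    44.9] z95 59.4 | rays [ 532.6 -191.2] [285.5 125.9] 3.0
top bar 32 px 384 388 190 218 cloud med [ 531.7 -184.5  163. ] z95 166.3 | rays [ 529.9 -183.7] [76.1  3.6] 3.5
top block 364 px 367 394 161 176 cloud med [ 644.1 -185.3   85.8] z95 90.8 | rays [ 642.6 -185.2] [42.8 78.2] 2.9
top brass 22 px 376 381 238 247 cloud med [ 429.5 -170.    66.7] z95 72.4 | rays [ 429.3 -168.9] [26.1 11.4] 10.1
top racktop 328 px 246 277 217 238 cloud med [481.9 160.1  44.3] z95 49.5 | rays [484.4 165.4] [85.9 44.1] 72.8
top handle 105 px 252 268 222 231 cloud med [482.6 162.  128.5] z95 133.4 | rays [480.6 158.7] [46.1 21.6] 70.0
top handletop 75 px 252 263 222 230 cloud med [483.5 164.9 130.4] z95 133.9 | rays [484.2 165.5] [28.7 19.9] 74.3
top handledark 2 px 263 263 228 229 cloud med [477.8 153.9 105. ] z95 106.4 | rays [476.  151.1] [2.7 0. ] 179.1
[3.79e-01 1.00e-03 1.47e+00]
```

```bash
cat >> h.py <<'E'
from scipy.spatial.transform import Rotation as Ro
def rot(yaw_y,tilt=None):
    """tool down, tool y at world angle yaw_y (deg); tilt = extra world rotvec in deg"""
    r=Ro.from_euler('z',yaw_y-90,degrees=True)*Ro.from_matrix(np.diag([-1.,1,-1]))
    return r if tilt is None else Ro.from_rotvec(tilt,degrees=True)*r
def plan(p,q,pt,Rt,n,smooth=True):
    """n rows (world-straight) from pose p,q to pt,Rt, as [[d cm],[turn deg]]"""
    R0=q if isinstance(q,Ro) else Ro.from_quat(q); rows=[];cp,cr=np.array(p,float),R0
    rv=(R0.inv()*Rt).as_rotvec()
    for i in range(1,n+1):
        s=i/n; s=(s if not smooth else s*s*(3-2*s)) 
        tp=p+(np.array(pt)-p)*s; tr=R0*Ro.from_rotvec(rv*s)
        d=np.round(cr.inv().apply(tp-cp)*100,2); a=np.round((cr.inv()*tr).as_rotvec(degrees=True),1)
        rows.append([d.tolist(),a.tolist()]); cp=cp+cr.apply(d/100); cr=cr*Ro.from_rotvec(a,degrees=True)
    for k in range(0,n,8): print(str(rows[k:k+8]).replace(" ","").replace(".0,",",").replace(".0]","]").replace("-0,","0,").replace("-0]","0]"))
    print("end",np.round(cp,4)); return cp,cr
E
python3 - <<'E'
from h import *
from station import manip
s=manip.sense()
plan(s["tcp_pos"],s["tool_rot"],[.4845,.166,.2],rot(-17),16)
E
```

```text
[[[-0.47,-0.26,0.03],[0,0,1]],[[-1.35,-0.72,0.1],[0,0,2.9]],[[-2.15,-1,0.15],[0,0,4.5]],[[-2.88,-1.08,0.2],[0,0,5.8]],[[-3.53,-0.93,0.23],[0,0,7]],[[-4.02,-0.55,0.27],[0,0,7.7]],[[-4.35,-0.01,0.27],[0,0,8.2]],[[-4.44,0.64,0.29],[0,0,8.5]]]
[[[-4.3,1.29,0.29],[0,0,8.5]],[[-3.94,1.84,0.28],[0,0.1,8.2]],[[-3.4,2.24,0.25],[0,0,7.7]],[[-2.74,2.39,0.23],[0,0,6.9]],[[-2.07,2.28,0.19],[-0.1,0,5.9]],[[-1.4,1.92,0.15],[0,0,4.5]],[[-0.8,1.3,0.1],[0,0,2.9]],[[-0.26,0.47,0.04],[0,0,1]]]
end [0.4845 0.166  0.2   ]
```

{"name": "carry_out", "arguments": {
  "moves": [
    [[-0.47,-0.26,0.03],[0,0,1]],
    [[-1.35,-0.72,0.1],[0,0,2.9]],
    [[-2.15,-1,0.15],[0,0,4.5]],
    [[-2.88,-1.08,0.2],[0,0,5.8]],
    [[-3.53,-0.93,0.23],[0,0,7]],
    [[-4.02,-0.55,0.27],[0,0,7.7]],
    [[-4.35,-0.01,0.27],[0,0,8.2]],
    [[-4.44,0.64,0.29],[0,0,8.5]]
  ],
  "gripper": 8.54
}}

```text
clock: 0.9
tcp_pos: [0.3149, 0.3335, 0.2158]
tool_rot: [0.514, 0.858, 0.0, 0.0]
contact_force: [0.3, 0.1, 0.1]
finger_gap: 0.0854
```

{"name": "carry_out", "arguments": {
  "moves": [
    [[-4.3,1.29,0.29],[0,0,8.5]],
    [[-3.94,1.84,0.28],[0,0.1,8.2]],
    [[-3.4,2.24,0.25],[0,0,7.7]],
    [[-2.74,2.39,0.23],[0,0,6.9]],
    [[-2.07,2.28,0.19],[-0.1,0,5.9]],
    [[-1.4,1.92,0.15],[0,0,4.5]],
    [[-0.8,1.3,0.1],[0,0,2.9]],
    [[-0.26,0.47,0.04],[0,0,1]]
  ]
}}

```text
clock: 1.7
tcp_pos: [0.4851, 0.1648, 0.2001]
tool_rot: [0.805, 0.593, 0.001, -0.0]
contact_force: [0.2, 0.1, -0.3]
finger_gap: 0.0854
```

Run:
```python
from h import *
from station import manip
s=manip.sense();print(s["clock"],s["tcp_pos"],s["tool_rot"],rot(-17).as_quat(),s["finger_gap"])
f=manip.grab_frame("wrist");np.savez("pics/w1.npz",**f);cv2.imwrite("pics/w1.png",f["color"][...,::-1])
o=-f["R"].T@f["t"];print(f["fx"],o,f["R"][2])
```

```text
1.7 [0.48511395 0.16480775 0.20013031] [ 8.05079845e-01  5.93165946e-01  7.18910302e-04 -2.95671819e-04] [0.80385686 0.59482279 0.         0.        ] 0.08540440477989746
356.80053617253196 [0.50491956 0.22802377 0.34432855] [-0.07941298 -0.25421568 -0.96388172]
```

View pics/w1.png

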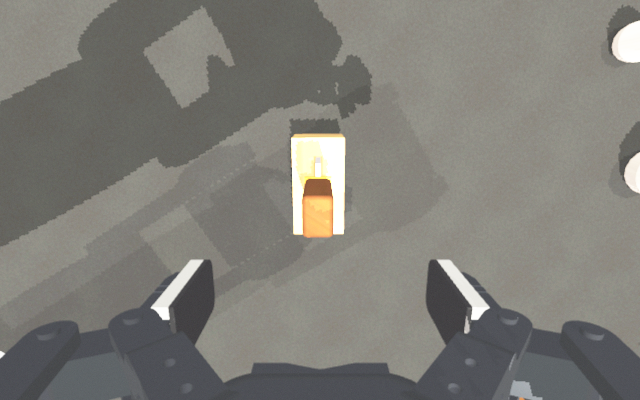

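The wrist view shows the handle's top face at about (304–333, 197–237) above the rack at (291–345, 136–234). Both are centred near column 318, so the lean is small.

Run:
```python
from h import *
f=dict(np.load("pics/w1.npz"));P=cloud(f);Z=P[...,2];hsv=cv2.cvtColor(f["color"],cv2.COLOR_RGB2HSV)
u0=np.mgrid[:400,:640][1];ok=(u0>250)&(u0<400)&(np.mgrid[:400,:640][0]<250)
ex=np.array([np.cos(np.radians(-17)),np.sin(np.radians(-17))]);ey=np.array([-ex[1],ex[0]])
for k,m,h in(("top",ok&(Z>.122),.13),("rack",ok&(Z>.038)&(Z<.05),.044),("low",ok&(Z>.066)&(Z<.115),.09)):
    p=P[m];v,u=np.nonzero(m)
    print(k,m.sum(),np.round(np.median(p,0)*1000,1),*rect(p),"rays",*rect(plane(f,np.c_[u,v],h)))
    if k=="low":
        for a,b in((.066,.08),(.08,.095),(.095,.115)):
            q=p[(p[:,2]>a)&(p[:,2]<b)];t=q[:,:2]@ex;print(a,len(q),np.round([t.min(),t.max(),t.mean()],4),np.round((q[:,:2]@ey).mean(),4))
    t=p[:,:2]@ex;print("x",np.round([t.min(),t.max(),(t.min()+t.max())/2],4))
```

```text
top 1514 [484.5 167.5 131.2] [490.7 190.2] [80.7 19.7] 73.0 rays [505.4 209.6] [143.6  88.9] 72.1
x [0.4038 0.4235 0.4137]
rack 3080 [490.1 180.5  45.4] [482.9 164.7] [83.7 44.2] 73.0 rays [482.9 164.5] [83.8 44.2] 73.0
x [0.3916 0.4358 0.4137]
low 453 [487.8 178.3  88.7] [487.9 181.7] [14.1 20.2] 75.0 rays [486.9 181.1] [22.1 21.5] 76.8
0.066 163 [0.4035 0.4237 0.4135] 0.3151
0.08 108 [0.404  0.4234 0.4138] 0.3122
0.095 182 [0.4039 0.4237 0.414 ] 0.3122
x [0.4035 0.4237 0.4136]
```

Run:
```python
from h import *
from station import manip
s=manip.sense()
plan(s["tcp_pos"],s["tool_rot"],[.4830,.165,.081],rot(-17),8)
```

```text
[[[0,-0.01,0.51],[0,0,0]],[[-0.01,-0.02,1.35],[0,0,0]],[[-0.02,-0.03,1.91],[0,0,-0.1]],[[-0.01,-0.04,2.19],[0,0,0]],[[-0.02,-0.03,2.19],[0,-0.1,0]],[[-0.01,-0.04,1.9],[0,0,-0.1]],[[-0.01,-0.02,1.35],[0,0,0]],[[0,-0.01,0.52],[0,0,0]]]
end [0.483 0.165 0.081]
```

{"name": "carry_out", "arguments": {
  "moves": [
    [[0,-0.01,0.51],[0,0,0]],
    [[-0.01,-0.02,1.35],[0,0,0]],
    [[-0.02,-0.03,1.91],[0,0,-0.1]],
    [[-0.01,-0.04,2.19],[0,0,0]],
    [[-0.02,-0.03,2.19],[0,-0.1,-0.1]],
    [[-0.01,-0.04,1.9],[0,0,-0.1]],
    [[-0.01,-0.02,1.35],[0,0,0]],
    [[0,-0.01,0.52],[0,0,0]]
  ]
}}

```text
clock: 2.55
tcp_pos: [0.4813, 0.1665, 0.0792]
tool_rot: [0.802, 0.597, -0.001, -0.0]
contact_force: [0.3, -0.7, 0.2]
finger_gap: 0.0853
```

{"name": "carry_out", "arguments": {
  "moves": [
    [[0,0,0],[0,0,0]],
    [[0,0,0],[0,0,0]],
    [[0,0,0],[0,0,0]],
    [[0,0,0],[0,0,0]],
    [[0,0,0],[0,0,0]],
    [[0,0,0],[0,0,0]],
    [[0,0,0],[0,0,0]],
    [[0,0,0],[0,0,0]]
  ],
  "gripper": 1,
  "newtons": 40
}}

```text
clock: 3.35
tcp_pos: [0.4831, 0.1663, 0.0819]
tool_rot: [0.802, 0.597, 0.001, 0.001]
contact_force: [1.2, 0.8, 5.4]
finger_gap: 0.0195
```

Run:
```python
from h import *
from station import manip
s=manip.sense();print(s)
# carry: up 70 mm, then over to above the slot
p,q=plan(s["tcp_pos"],s["tool_rot"],s["tcp_pos"]+[0,0,.09],Ro.from_quat(s["tool_rot"]),8)
```

```text
{'clock': 3.35, 'joint_positions': array([ 2.59459305e-01,  1.14752692e-01,  1.63888894e+00, -3.41459393e-04,
        1.38570969e+00,  5.51093837e-01]), 'qd': array([-0.00023121,  0.00184251,  0.00164458, -0.00082345,  0.00134337,
       -0.00156719]), 'joint_efforts': array([ 1.61523479e-01, -3.53184271e+01, -3.06853724e+01,  1.06448466e-01,
        1.79272215e-01, -2.30394426e-04]), 'tcp_pos': array([0.48309972, 0.1663158 , 0.08193192]), 'tool_rot': array([8.02326817e-01, 5.96883904e-01, 9.78393649e-04, 5.71671695e-04]), 'contact_force': array([1.20838476, 0.79321512, 5.36041155]), 'ft_torque': array([-0.08851437, -0.16180298, -0.01969415]), 'finger_gap': 0.019510111362773804}
[[[0,0,-0.39],[0,0,0]],[[0,0,-1.02],[0,0,0]],[[0,0.01,-1.44],[0,0,0]],[[0,0,-1.65],[0,0,0]],[[0.01,0,-1.65],[0,0,0]],[[0,0.01,-1.44],[0,0,0]],[[0,0,-1.02],[0,0,0]],[[0,0,-0.39],[0,0,0]]]
end [0.4831 0.1663 0.1719]
```

{"name": "carry_out", "arguments": {
  "moves": [
    [[0,0,-0.39],[0,0,0]],
    [[0,0,-1.02],[0,0,0]],
    [[0,0,-1.44],[0,0,0]],
    [[0,0,-1.65],[0,0,0]],
    [[0,0,-1.65],[0,0,0]],
    [[0,0,-1.44],[0,0,0]],
    [[0,0,-1.02],[0,0,0]],
    [[0,0,-0.39],[0,0,0]]
  ]
}}

```text
clock: 4.15
tcp_pos: [0.4827, 0.1664, 0.1727]
tool_rot: [0.802, 0.597, 0.001, 0.0]
contact_force: [-0.1, 0.5, -0.8]
finger_gap: 0.0199
```

Run:
```python
from h import *
from station import manip
s=manip.sense();print(s["clock"],s["tcp_pos"],s["contact_force"],s["finger_gap"])
for n in("scene","wrist"):
    f=manip.grab_frame(n);np.savez(f"pics/{n}2.npz",**f)
    c=f["color"][...,::-1]
    if n=="scene": c=cv2.resize(c[150:290,300:460],None,fx=4,fy=4,interpolation=cv2.INTER_CUBIC)
    cv2.imwrite(f"pics/{n}2.png",c)
plan(s["tcp_pos"],s["tool_rot"],[.6425,-.186,.185],rot(3),16)
```

```text
4.15 [0.48274083 0.16642924 0.17266551] [-0.09991786  0.51994308 -0.83739294] 0.019922698542821693
[[[-0.33,0.29,-0.01],[0,0,-0.2]],[[-0.93,0.8,-0.04],[0,0,-0.6]],[[-1.45,1.23,-0.06],[0,0,-1]],[[-1.92,1.57,-0.08],[0,0,-1.3]],[[-2.31,1.8,-0.09],[0,0,-1.5]],[[-2.62,1.95,-0.1],[0,0,-1.6]],[[-2.87,2,-0.11],[0,0,-1.8]],[[-3.03,1.96,-0.12],[0.1,0,-1.8]]]
[[[-3.08,1.88,-0.11],[0,0,-1.9]],[[-3.05,1.71,-0.12],[0,0,-1.8]],[[-2.89,1.52,-0.1],[0,0,-1.6]],[[-2.64,1.28,-0.1],[0,0,-1.5]],[[-2.25,1.03,-0.08],[0,0,-1.3]],[[-1.75,0.75,-0.06],[0,0,-0.9]],[[-1.14,0.46,-0.04],[0,0,-0.7]],[[-0.4,0.16,-0.01],[0,0,-0.2]]]
end [ 0.6425 -0.186   0.185 ]
```

View pics/scene2.png

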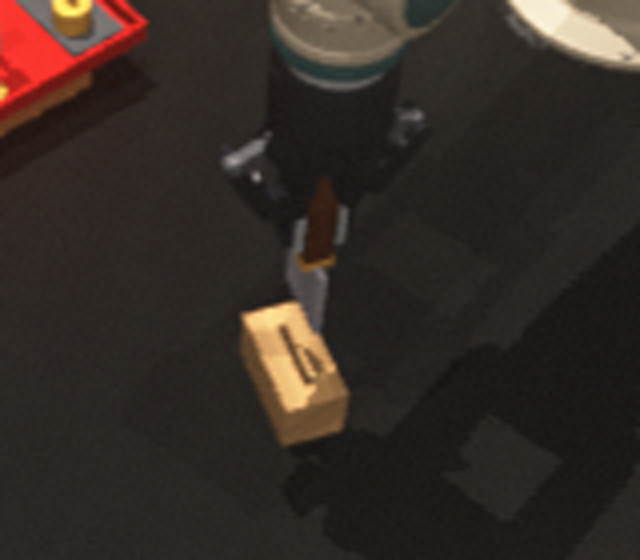

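The scraper is held upright and clear of the rack (crop about (320,250)), and the rack slot is empty. Next I carry it over to the slot.

{"name": "carry_out", "arguments": {
  "moves": [
    [[-0.33,0.29,-0.01],[0,0,-0.2]],
    [[-0.93,0.8,-0.04],[0,0,-0.6]],
    [[-1.45,1.23,-0.06],[0,0,-1]],
    [[-1.92,1.57,-0.08],[0,0,-1.3]],
    [[-2.31,1.8,-0.09],[0,0,-1.5]],
    [[-2.62,1.95,-0.1],[0,0,-1.6]],
    [[-2.87,2,-0.11],[0,0,-1.8]],
    [[-3.03,1.96,-0.12],[0.1,0,-1.8]]
  ]
}}

```text
clock: 5.05
tcp_pos: [0.5623, -0.0114, 0.1764]
tool_rot: [0.748, 0.664, -0.001, -0.001]
contact_force: [1.0, 0.9, -1.1]
finger_gap: 0.0198
```

{"name": "carry_out", "arguments": {
  "moves": [
    [[-3.08,1.88,-0.11],[0,0,-1.9]],
    [[-3.05,1.71,-0.12],[0,0,-1.8]],
    [[-2.89,1.52,-0.1],[0,0,-1.6]],
    [[-2.64,1.28,-0.1],[0,0,-1.5]],
    [[-2.25,1.03,-0.08],[0,0,-1.3]],
    [[-1.75,0.75,-0.06],[0,0,-0.9]],
    [[-1.14,0.46,-0.04],[0,0,-0.7]],
    [[-0.4,0.16,-0.01],[0,0,-0.2]]
  ]
}}

```text
clock: 5.85
tcp_pos: [0.6419, -0.1876, 0.1819]
tool_rot: [0.689, 0.725, -0.001, -0.001]
contact_force: [0.0, 0.7, -1.0]
finger_gap: 0.0194
```

Run:
```python
from h import *
from station import manip
s=manip.sense();print(s["clock"],s["tcp_pos"],s["tool_rot"],s["contact_force"],s["finger_gap"])
for n in("scene","wrist"):
    f=manip.grab_frame(n);np.savez(f"pics/{n}3.npz",**f)
    c=f["color"][...,::-1]
    if n=="scene": a=cv2.resize(c[110:210,215:315],(500,500),interpolation=cv2.INTER_CUBIC)
    else: b=c[:,220:420]
b=cv2.resize(b,(250,500))
cv2.imwrite("pics/c3.png",np.hstack([a,b]))
```

```text
5.85 [ 0.64193125 -0.18762582  0.18187964] [ 0.68878512  0.72496371 -0.00083405 -0.00140977] [ 0.02907443  0.6517797  -1.03245487] 0.019443552170626734
```

View pics/c3.png

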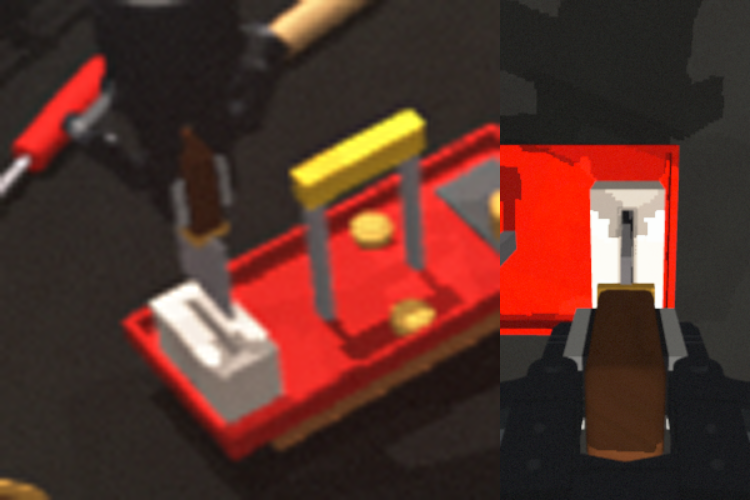

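The left crop shows the blade just above the slot. The wrist half shows the slot near column 322 of the frame and the handle centred at about 321. I'll check this with rays and depth.

Run:
```python
from h import *
a=np.radians(3);ex=np.array([np.cos(a),np.sin(a)]);ey=np.array([-ex[1],ex[0]])
for n in("scene","wrist"):
    f=dict(np.load(f"pics/{n}3.npz"));P=cloud(f);Z=P[...,2];hsv=cv2.cvtColor(f["color"],cv2.COLOR_RGB2HSV)
    S,V=hsv[...,1].astype(int),hsv[...,2].astype(int)
    near=(abs(P[...,0]-.642)<.06)&(abs(P[...,1]+.187)<.06)
    def st(k,m):
        p=P[m]
        if len(p)<5: print(n,k,len(p));return
        x,y=p[:,:2]@ex,p[:,:2]@ey
        print(n,k,len(p),"x %.4f..%.4f mid %.4f med %.4f | y %.4f..%.4f mid %.4f | z %.4f..%.4f"%(*np.percentile(x,[2,98]),np.mean(np.percentile(x,[2,98])),np.median(x),*np.percentile(y,[2,98]),np.mean(np.percentile(y,[2,98])),*np.percentile(p[:,2],[1,99])))
    m=near&(abs(Z-.086)<.004)&(S<90)
    st("block",m); v,u=np.nonzero(m); print("  rays",*rect(plane(f,np.c_[u,v],.086)))
    st("slotdark",near&(Z<.075)&(Z>.045)&(S<90))
    for lo,hi in((.112,.125),(.125,.14),(.14,.155)): st(f"blade{lo}",near&(Z>lo)&(Z<hi)&(S<110))
    st("collar/handle",near&(Z>.16)&(Z<.2)&(S>110))
    if n=="scene":
        bl=near&(Z>.105)&(Z<.16)&(S<110);v,u=np.nonzero(bl);i=v.argmax();print("lowest blade px",u[i],v[i],P[v[i],u[i]]);
        for z in range(v.min(),v.max()+1,2): print(z,u[v==z].min(),u[v==z].max(),end="; ")
        print()
p=np.array([.6419,-.1876]);print("tcp",p@ex,p@ey)
```

```text
scene block 201 x 0.6132..0.6510 mid 0.6321 med 0.6358 | y -0.2583..-0.1819 mid -0.2201 | z 0.0823..0.0898
  rays [ 642.7 -186.4] [40.7 80.2] 3.9
scene slotdark 145 x 0.6147..0.6517 mid 0.6332 med 0.6464 | y -0.2563..-0.1798 mid -0.2180 | z 0.0467..0.0748
scene blade0.112 23 x 0.6284..0.6327 mid 0.6306 med 0.6310 | y -0.2464..-0.1949 mid -0.2206 | z 0.1120..0.1240
scene blade0.125 34 x 0.6294..0.6335 mid 0.6314 med 0.6313 | y -0.2434..-0.1988 mid -0.2211 | z 0.1251..0.1393
scene blade0.14 25 x 0.6300..0.6332 mid 0.6316 med 0.6312 | y -0.2388..-0.1964 mid -0.2176 | z 0.1411..0.1541
scene collar/handle 55 x 0.6201..0.6403 mid 0.6302 med 0.6308 | y -0.2141..-0.2049 mid -0.2095 | z 0.1650..0.1991
lowest blade px 261 173 [ 0.64060449 -0.1631084   0.11541011]
157 251 251; 159 251 256; 161 252 258; 163 252 259; 165 253 260; 167 255 260; 169 257 260; 171 259 261; 173 261 262; 
wrist block 3970 x 0.6123..0.6509 mid 0.6316 med 0.6327 | y -0.2443..-0.1839 mid -0.2141 | z 0.0839..0.0889
  rays [ 642.  -184.2] [40.2 68.3] 3.0
wrist slotdark 385 x 0.6146..0.6554 mid 0.6350 med 0.6337 | y -0.2465..-0.1835 mid -0.2150 | z 0.0452..0.0742
wrist blade0.112 32 x 0.6290..0.6326 mid 0.6308 med 0.6308 | y -0.1978..-0.1974 mid -0.1976 | z 0.1129..0.1249
wrist blade0.125 39 x 0.6291..0.6326 mid 0.6309 med 0.6309 | y -0.1979..-0.1973 mid -0.1976 | z 0.1254..0.1395
wrist blade0.14 50 x 0.6293..0.6329 mid 0.6311 med 0.6309 | y -0.1979..-0.1973 mid -0.1976 | z 0.1400..0.1545
wrist collar/handle 1285 x 0.6131..0.6409 mid 0.6270 med 0.6307 | y -0.2144..-0.2080 mid -0.2112 | z 0.1714..0.1998
tcp 0.6312020729677847 -0.2209373510323037
```

{"name": "carry_out", "arguments": {
  "moves": [
    [[0,0,0],[0,0,0]],
    [[0,0,0],[0,0,0]],
    [[0,0,0],[0,0,0]],
    [[0,0,0],[0,0,0]],
    [[0,0,0],[0,0,0]],
    [[0,0,0],[0,0,0]],
    [[0,0,0],[0,0,0]],
    [[0,0,0],[0,0,0]]
  ]
}}

```text
clock: 6.75
tcp_pos: [0.6422, -0.1862, 0.1835]
tool_rot: [0.688, 0.725, -0.0, -0.0]
contact_force: [0.8, -0.6, -0.6]
finger_gap: 0.0193
```

```bash
cat > m.py <<'E'
from h import *
from station import manip
import sys
a=np.radians(3);ex=np.array([np.cos(a),np.sin(a)]);ey=np.array([-ex[1],ex[0]])
s=manip.sense();p=s["tcp_pos"][:2];print(s["clock"],s["tcp_pos"],s["tool_rot"],s["contact_force"],"car",p@ex,p@ey)
f=manip.grab_frame("wrist");P=cloud(f);Z=P[...,2];S=cv2.cvtColor(f["color"],cv2.COLOR_RGB2HSV)[...,1]
near=(abs(P[...,0]-.642)<.06)&(abs(P[...,1]+.187)<.06)
X,Y=P[...,:2]@ex,P[...,:2]@ey
m=near&(abs(Z-.086)<.004)&(S<90);v,u=np.nonzero(m)
Q=plane(f,np.c_[u,v],.086)[:,:2];print("block x",(Q@ex).min(),(Q@ex).max(),"mid",((Q@ex).min()+(Q@ex).max())/2,"y max",(Q@ey).max(),"-38:",(Q@ey).max()-.038)
b=near&(Z>.095)&(Z<.155)&(S<110)&(abs(X-.631)<.006)
print("blade x",X[b].min(),X[b].max(),"mid",(X[b].min()+X[b].max())/2,"ycentre",np.median(Y[b])-.025, "zmin",Z[b].min())
sl=near&(Z<.078)&(Z>.05)&(abs(X-.6315)<.008)&(Y<-.19)
if sl.sum(): print("slot pts x",X[sl].min(),X[sl].max(),"y",Y[sl].min(),Y[sl].max())
# mouth by brightness along rows
E
python3 m.py
```

```text
6.75 [ 0.64219435 -0.18618368  0.18349295] [ 6.88377006e-01  7.25352908e-01 -2.76629606e-04 -4.24121716e-04] [ 0.84525401 -0.63481612 -0.6218025 ] car 0.6315701458397599 -0.21953837782922644
block x 0.6114556155605094 0.6515739036816428 mid 0.6315147596210762 y max -0.18305949309049535 -38: -0.22105949309049536
blade x 0.6294004712919385 0.6332943765417658 mid 0.6313474239168522 ycentre -0.22142056891225695 zmin 0.11426065218782952
slot pts x 0.6279342329326106 0.6349577698898847 y -0.24037998394051657 -0.20021627972104275
```

{"name": "carry_out", "arguments": {
  "moves": [
    [[0,0,0.4],[0,0,0]],
    [[0,0,0.5],[0,0,0]],
    [[0,0,0.5],[0,0,0]],
    [[0,0,0.5],[0,0,0]],
    [[0,0,0.5],[0,0,0]],
    [[0,0,0.5],[0,0,0]],
    [[0,0,0.4],[0,0,0]],
    [[0,0,0.3],[0,0,0]]
  ]
}}

```text
clock: 7.6
tcp_pos: [0.6421, -0.1861, 0.147]
tool_rot: [0.688, 0.725, -0.0, -0.001]
contact_force: [-0.3, -0.4, -0.2]
finger_gap: 0.0199
```

```bash
python3 m.py
```

```text
7.6 [ 0.64209745 -0.18612326  0.1469764 ] [ 6.88364202e-01  7.25364914e-01 -3.57732440e-04 -5.82372838e-04] [-0.26413017 -0.4284327  -0.19983845] car 0.6314765368839592 -0.2194729722447427
block x 0.6114712687146499 0.6517142551718635 mid 0.6315927619432566 y max -0.18307217051126579 -38: -0.2210721705112658
blade x 0.625222098399129 0.6367115458997281 mid 0.6309668221494286 ycentre -0.22288564857881712 zmin 0.09524985944455387
slot pts x 0.6282867449837477 0.6350347028648073 y -0.23383959751841737 -0.20105984914460584
```

Inside the mouth (blade bottom at about 75 mm) with no force. About 23 mm left, so I continue slowly.

{"name": "carry_out", "arguments": {
  "moves": [
    [[0,0,0.3],[0,0,0]],
    [[0,0,0.3],[0,0,0]],
    [[0,0,0.3],[0,0,0]],
    [[0,0,0.3],[0,0,0]],
    [[0,0,0.25],[0,0,0]],
    [[0,0,0.2],[0,0,0]],
    [[0,0,0.15],[0,0,0]],
    [[0,0,0.1],[0,0,0]]
  ]
}}

```text
clock: 8.45
tcp_pos: [0.6422, -0.1862, 0.1284]
tool_rot: [0.688, 0.725, -0.0, -0.0]
contact_force: [-0.3, -0.4, -0.1]
finger_gap: 0.0197
```

{"name": "carry_out", "arguments": {
  "moves": [
    [[0,0,0.05],[0,0,0]],
    [[0,0,0.05],[0,0,0]],
    [[0,0,0.05],[0,0,0]],
    [[0,0,0.05],[0,0,0]],
    [[0,0,0],[0,0,0]],
    [[0,0,0],[0,0,0]],
    [[0,0,0],[0,0,0]],
    [[0,0,0],[0,0,0]]
  ]
}}

```text
clock: 9.25
tcp_pos: [0.6422, -0.1861, 0.1266]
tool_rot: [0.688, 0.725, -0.0, -0.0]
contact_force: [0.2, 0.1, -1.3]
finger_gap: 0.0193
```

{"name": "carry_out", "arguments": {
  "moves": [
    [[0,0,0.05],[0,0,0]],
    [[0,0,0.05],[0,0,0]],
    [[0,0,0.05],[0,0,0]],
    [[0,0,0.05],[0,0,0]],
    [[0,0,0],[0,0,0]],
    [[0,0,0],[0,0,0]],
    [[0,0,0],[0,0,0]],
    [[0,0,0],[0,0,0]]
  ]
}}

```text
clock: 10.05
tcp_pos: [0.6422, -0.1861, 0.1245]
tool_rot: [0.688, 0.725, -0.0, -0.0]
contact_force: [0.4, -0.5, -1.2]
finger_gap: 0.0196
```

{"name": "carry_out", "arguments": {
  "moves": [
    [[0,0,0.04],[0,0,0]],
    [[0,0,0.04],[0,0,0]],
    [[0,0,0.04],[0,0,0]],
    [[0,0,0],[0,0,0]],
    [[0,0,0],[0,0,0]],
    [[0,0,0],[0,0,0]],
    [[0,0,0],[0,0,0]],
    [[0,0,0],[0,0,0]]
  ]
}}

```text
clock: 10.85
tcp_pos: [0.6423, -0.1862, 0.124]
tool_rot: [0.688, 0.725, -0.0, -0.0]
contact_force: [-1.8, 0.0, 5.0]
finger_gap: 0.0193
```

{"name": "carry_out", "arguments": {
  "moves": [
    [[0,0,0.05],[0,0,0]],
    [[0,0,0.05],[0,0,0]],
    [[0,0,0],[0,0,0]],
    [[0,0,0],[0,0,0]],
    [[0,0,0],[0,0,0]],
    [[0,0,0],[0,0,0]],
    [[0,0,0],[0,0,0]],
    [[0,0,0],[0,0,0]]
  ]
}}

```text
clock: 11.65
tcp_pos: [0.6424, -0.1863, 0.124]
tool_rot: [0.688, 0.725, -0.0, 0.0]
contact_force: [-4.1, 0.9, 8.7]
finger_gap: 0.0195
```

{"name": "carry_out", "arguments": {
  "moves": [
    [[0,0,0],[0,0,0]],
    [[0,0,0],[0,0,0]],
    [[0,0,0],[0,0,0]],
    [[0,0,0],[0,0,0]],
    [[0,0,0],[0,0,0]],
    [[0,0,0],[0,0,0]],
    [[0,0,0],[0,0,0]],
    [[0,0,0],[0,0,0]]
  ],
  "gripper": 5.5
}}

```text
clock: 12.45
tcp_pos: [0.6422, -0.1862, 0.1223]
tool_rot: [0.688, 0.725, -0.0, -0.0]
contact_force: [-0.3, -0.1, 0.6]
finger_gap: 0.0549
```

{"name": "carry_out", "arguments": {
  "moves": [
    [[0,0,-0.4],[0,0,0]],
    [[0,0,-1],[0,0,0]],
    [[0,0,-1.6],[0,0,0]],
    [[0,0,-2],[0,0,0]],
    [[0,0,-2],[0,0,0]],
    [[0,0,-1.6],[0,0,0]],
    [[0,0,-1],[0,0,0]],
    [[0,0,-0.4],[0,0,0]]
  ]
}}

```text
clock: 13.25
tcp_pos: [0.6427, -0.1863, 0.2248]
tool_rot: [0.688, 0.725, 0.0, 0.001]
contact_force: [0.0, 0.7, -0.0]
finger_gap: 0.0551
```

Run:
```python
from h import *
from station import manip
a=np.radians(3);ex=np.array([np.cos(a),np.sin(a)]);ey=np.array([-ex[1],ex[0]])
s=manip.sense();print(s["clock"],s["tcp_pos"],s["contact_force"],s["finger_gap"])
out=[]
for n in("scene","wrist"):
    f=manip.grab_frame(n);np.savez(f"pics/{n}4.npz",**f);P=cloud(f);hsv=cv2.cvtColor(f["color"],cv2.COLOR_RGB2HSV).astype(int)
    H,S,V=hsv[...,0],hsv[...,1],hsv[...,2];Z=P[...,2]
    X,Y=P[...,:2]@ex,P[...,:2]@ey
    for k,m in(("handletop",(abs(X-.631)<.03)&(abs(Y+.22)<.03)&(Z>.14)&(Z<.185)&(S>90)),("bar",(H>20)&(H<36)&(S>110)&(Z>.14)&(Z<.18)&(abs(X-.52)<.07)&(abs(Y+.22)<.05)),("block",(abs(X-.631)<.03)&(abs(Y+.22)<.05)&(abs(Z-.086)<.004)&(S<90))):
        if m.sum(): print(n,k,m.sum(),"x",np.percentile(X[m],[1,50,99]).round(4),"y",np.percentile(Y[m],[1,50,99]).round(4),"z",np.percentile(Z[m],[1,50,99]).round(4))
    c=f["color"][...,::-1]
    out.append(cv2.resize(c[110:210,225:345],(480,400),interpolation=cv2.INTER_CUBIC) if n=="scene" else cv2.resize(c,(320,200)))
out[1]=cv2.copyMakeBorder(out[1],0,200,0,0,cv2.BORDER_CONSTANT)
cv2.imwrite("pics/c4.png",np.hstack(out))
```

```text
13.25 [ 0.64270931 -0.18631394  0.22476264] [ 0.04620156  0.72812705 -0.01680412] 0.055094813435369996
scene handletop 126 x [0.6174 0.6304 0.638 ] y [-0.2335 -0.2114 -0.2049] z [0.1409 0.1656 0.1766]
scene bar 213 x [0.4813 0.5226 0.5627] y [-0.2288 -0.2148 -0.2101] z [0.1456 0.1648 0.1713]
scene block 179 x [0.6114 0.6365 0.6507] y [-0.2583 -0.2103 -0.1806] z [0.0821 0.0867 0.0899]
wrist handletop 1864 x [0.6178 0.6277 0.6373] y [-0.2345 -0.2171 -0.2074] z [0.1416 0.1729 0.1748]
wrist bar 4696 x [0.4819 0.5241 0.5637] y [-0.2285 -0.2187 -0.2133] z [0.1492 0.1671 0.1689]
wrist block 2489 x [0.6119 0.6404 0.6511] y [-0.2581 -0.2043 -0.1836] z [0.0854 0.0874 0.089 ]
```

View pics/c4.png

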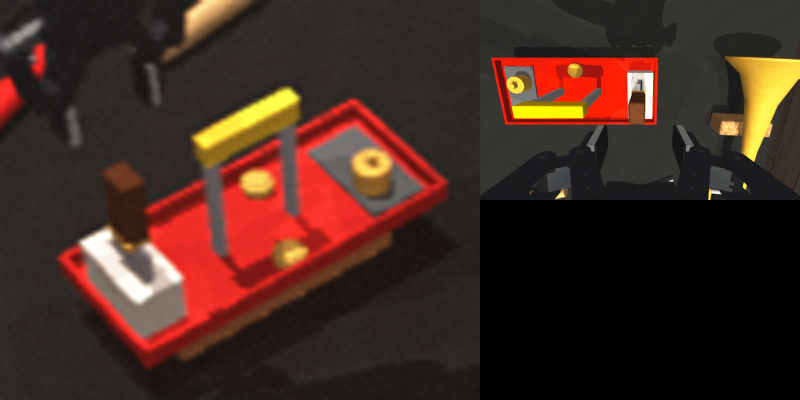

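The scraper stands in the slot with its blade down and its top at about 172 mm, which is the fully home height. It leans slightly in the clearance. The bar (crop (250,125)), the rotor (372,170) and both caps (257,184 and 290,252) are in place. Next I go to the bar.

Run:
```python
from h import *
from station import manip
s=manip.sense()
p,q=plan(s["tcp_pos"],s["tool_rot"],[.5334,-.1929,.22],rot(-87),16)
plan(p,q,[.5334,-.1929,.136],rot(-87),8)
```

```text
[[[0,-0.12,0],[0,0,1]],[[-0.01,-0.35,0.01],[0,0,2.9]],[[-0.04,-0.54,0.02],[0,0,4.4]],[[-0.11,-0.69,0.02],[0,0,5.8]],[[-0.21,-0.8,0.02],[0,0,6.8]],[[-0.33,-0.86,0.02],[0,0,7.6]],[[-0.48,-0.86,0.03],[0,0,8.1]],[[-0.61,-0.81,0.03],[0,0,8.4]]]
[[[-0.73,-0.71,0.03],[0,0,8.4]],[[-0.8,-0.58,0.03],[0,0,8.1]],[[-0.81,-0.44,0.02],[0,0,7.6]],[[-0.78,-0.28,0.02],[0,0,6.8]],[[-0.68,-0.17,0.02],[0,0,5.8]],[[-0.53,-0.07,0.02],[0,0,4.4]],[[-0.35,-0.02,0.01],[0,0,2.9]],[[-0.12,0,0],[0,0,1]]]
end [ 0.5334 -0.1929  0.22  ]
[[[0,0,0.36],[0,0,0]],[[0,0,0.95],[0,0,0]],[[0,0,1.35],[0,0,0]],[[0,0,1.54],[0,0,0]],[[0,0,1.54],[0,0,0]],[[0,0,1.35],[0,0,0]],[[0,-0.01,0.95],[0,0,0]],[[0,0,0.36],[0,0,0]]]
end [ 0.5334 -0.1929  0.136 ]
```

{"name": "carry_out", "arguments": {
  "moves": [
    [[0,-0.12,0],[0,0,1]],
    [[-0.01,-0.35,0.01],[0,0,2.9]],
    [[-0.04,-0.54,0.02],[0,0,4.4]],
    [[-0.11,-0.69,0.02],[0,0,5.8]],
    [[-0.21,-0.8,0.02],[0,0,6.8]],
    [[-0.33,-0.86,0.02],[0,0,7.6]],
    [[-0.48,-0.86,0.03],[0,0,8.1]],
    [[-0.61,-0.81,0.03],[0,0,8.4]]
  ]
}}

```text
clock: 14.15
tcp_pos: [0.587, -0.1894, 0.2196]
tool_rot: [0.915, 0.404, -0.001, -0.001]
contact_force: [-0.2, 0.2, 0.3]
finger_gap: 0.0553
```

{"name": "carry_out", "arguments": {
  "moves": [
    [[-0.73,-0.71,0.03],[0,0,8.4]],
    [[-0.8,-0.58,0.03],[0,0,8.1]],
    [[-0.81,-0.44,0.02],[0,0,7.6]],
    [[-0.78,-0.28,0.02],[0,0,6.8]],
    [[-0.68,-0.17,0.02],[0,0,5.8]],
    [[-0.53,-0.07,0.02],[0,0,4.4]],
    [[-0.35,-0.02,0.01],[0,0,2.9]],
    [[-0.12,0,0],[0,0,1]]
  ]
}}

```text
clock: 14.95
tcp_pos: [0.5326, -0.1928, 0.2185]
tool_rot: [1.0, 0.025, -0.001, -0.0]
contact_force: [0.9, 1.4, 0.2]
finger_gap: 0.055
```

{"name": "carry_out", "arguments": {
  "moves": [
    [[0,0,0],[0,0,0]],
    [[0,0,0],[0,0,0]],
    [[0,0,0],[0,0,0]],
    [[0,0,0],[0,0,0]],
    [[0,0,0],[0,0,0]],
    [[0,0,0],[0,0,0]],
    [[0,0,0],[0,0,0]],
    [[0,0,0],[0,0,0]]
  ]
}}

```text
clock: 15.75
tcp_pos: [0.5333, -0.1929, 0.2194]
tool_rot: [1.0, 0.026, -0.0, -0.0]
contact_force: [-0.3, 0.4, 0.3]
finger_gap: 0.0548
```

Run:
```python
from h import *
from station import manip
s=manip.sense();f=manip.grab_frame("wrist");np.savez("pics/w5.npz",**f);P=cloud(f);hsv=cv2.cvtColor(f["color"],cv2.COLOR_RGB2HSV).astype(int)
R=Ro.from_quat(s["tool_rot"]).as_matrix();print(s["tcp_pos"],R.round(4).tolist())
Z=P[...,2];m=(hsv[...,0]>20)&(hsv[...,0]<36)&(hsv[...,1]>110)&(abs(Z-.166)<.004)
print(m.sum(),rect(P[m]),np.median(P[m],0)); v,u=np.nonzero(m);print(rect(plane(f,np.c_[u,v],.166)))
plan(s["tcp_pos"],s["tool_rot"],[.5334,-.1929,.136],rot(-87),8)
```

```text
[ 0.53327698 -0.19293623  0.21943024] [[0.9986, 0.0522, -0.0009], [0.0522, -0.9986, 0.0001], [-0.0008, -0.0002, -1.0]]
3664 (array([ 533.2, -194. ]), array([83.8, 15.7]), 2.8) [ 0.53704396 -0.19385505  0.16740073]
(array([ 533.4, -194. ]), array([84.2, 15.7]), 2.8)
[[[0,0,0.36],[0,0,0]],[[0,0,0.94],[0,0,0]],[[0.01,0,1.34],[0,0,0]],[[0,0,1.53],[0,0,0]],[[0,0,1.53],[0,0,0]],[[0.01,0,1.34],[0,0,0]],[[0,0,0.94],[0,0,0]],[[0,0,0.36],[0,0,0]]]
end [ 0.5334 -0.1929  0.136 ]
```

{"name": "carry_out", "arguments": {
  "moves": [
    [[0,0,0.36],[0,0,0]],
    [[0,0.03,0.94],[0,0,0]],
    [[0.01,0.04,1.34],[0,0,0]],
    [[0,0.03,1.53],[0,0,0]],
    [[0,0,1.53],[0,0,0]],
    [[0,0,1.34],[0,0,0]],
    [[0,0,0.94],[0,0,0]],
    [[0,0,0.36],[0,0,0]]
  ]
}}

```text
clock: 16.6
tcp_pos: [0.5329, -0.1936, 0.1344]
tool_rot: [1.0, 0.026, -0.001, -0.001]
contact_force: [0.1, 0.4, -0.0]
finger_gap: 0.055
```

{"name": "carry_out", "arguments": {
  "moves": [
    [[0,0,0],[0,0,0]],
    [[0,0,0],[0,0,0]],
    [[0,0,0],[0,0,0]],
    [[0,0,0],[0,0,0]],
    [[0,0,0],[0,0,0]],
    [[0,0,0],[0,0,0]],
    [[0,0,0],[0,0,0]],
    [[0,0,0],[0,0,0]]
  ]
}}

```text
clock: 17.4
tcp_pos: [0.5333, -0.1939, 0.136]
tool_rot: [1.0, 0.026, -0.0, -0.0]
contact_force: [0.5, 0.2, -0.5]
finger_gap: 0.0548
```

{"name": "carry_out", "arguments": {
  "moves": [
    [[0,0,0],[0,0,0]],
    [[0,0,0],[0,0,0]],
    [[0,0,0],[0,0,0]],
    [[0,0,0],[0,0,0]],
    [[0,0,0],[0,0,0]],
    [[0,0,0],[0,0,0]],
    [[0,0,0],[0,0,0]],
    [[0,0,0],[0,0,0]]
  ],
  "gripper": 0.5,
  "newtons": 110
}}

```text
clock: 18.2
tcp_pos: [0.5333, -0.1934, 0.1361]
tool_rot: [1.0, 0.026, -0.001, -0.0]
contact_force: [-0.8, 5.2, 3.1]
finger_gap: 0.0141
```

Run:
```python
from station import manip
s=manip.sense();print(s)
```

```text
{'clock': 18.2, 'joint_positions': array([-4.13219404e-01,  2.20359620e-01,  1.40732016e+00,  4.61156701e-04,
        1.51523451e+00,  1.10486746e+00]), 'qd': array([-3.21220232e-04,  1.40000645e-03, -9.73963596e-06,  1.44621996e-04,
        6.23330201e-04, -1.66256009e-04]), 'joint_efforts': array([ -2.36568309, -42.40512729, -34.91538405,  -1.07214108,
        -0.89522688,  -0.04932972]), 'tcp_pos': array([ 0.53333079, -0.1934143 ,  0.13612867]), 'tool_rot': array([ 9.99652831e-01,  2.63387199e-02, -5.00029062e-04, -4.89542827e-04]), 'contact_force': array([-0.80595914,  5.17795313,  3.09364728]), 'ft_torque': array([ 0.7921561 ,  0.23015592, -0.0290913 ]), 'finger_gap': 0.014061642486258902}
```

{"name": "carry_out", "arguments": {
  "moves": [
    [[0,0,-0.05],[0,0,0]],
    [[0,0,-0.1],[0,0,0]],
    [[0,0,-0.15],[0,0,0]],
    [[0,0,-0.2],[0,0,0]],
    [[0,0,-0.2],[0,0,0]],
    [[0,0,-0.15],[0,0,0]],
    [[0,0,-0.1],[0,0,0]],
    [[0,0,-0.05],[0,0,0]]
  ]
}}

```text
clock: 19.0
tcp_pos: [0.5333, -0.1939, 0.1461]
tool_rot: [1.0, 0.026, -0.0, -0.0]
contact_force: [-0.2, 0.4, -8.3]
finger_gap: 0.0141
```

```bash
cat > lv.py <<'E'
from h import *
from station import manip
import sys
n=sys.argv[1]
s=manip.sense();print(s["clock"],s["tcp_pos"],s["tool_rot"],s["contact_force"],s["ft_torque"],s["finger_gap"])
f=manip.grab_frame("wrist");np.savez(f"pics/w{n}.npz",**f);P=cloud(f);hsv=cv2.cvtColor(f["color"],cv2.COLOR_RGB2HSV).astype(int)
a=np.radians(3);ex=np.array([np.cos(a),np.sin(a)])
H,S,V=hsv[...,0],hsv[...,1],hsv[...,2]
tz=s["tcp_pos"][2]
def fit(k,m):
    p=P[m];
    if len(p)<50: print(k,len(p));return
    x=p[:,:2]@ex; A=np.c_[x-x.mean(),np.ones(len(x))];c=np.linalg.lstsq(A,p[:,2],rcond=None)[0]
    r=abs(p[:,2]-A@c)<.003;c=np.linalg.lstsq(A[r],p[r,2],rcond=None)[0]
    print(k,len(p),"z",c[1].round(4),"slope deg",np.degrees(np.arctan(c[0])).round(2),"x",x.min().round(3),x.max().round(3))
red=((H<8)|(H>172))&(S>120)&(V>60)&(P[...,0]>.35)&(P[...,1]<0)
fit("floor",red&(abs(P[...,2]-(tz-.092))<.008))
fit("rim",red&(abs(P[...,2]-(tz-.078))<.006))
fit("bar",(H>20)&(H<36)&(S>110)&(abs(P[...,2]-tz-.03)<.012))
E
python3 lv.py 6
```

```text
19.0 [ 0.53334799 -0.19391076  0.14611156] [ 9.99657538e-01  2.61653596e-02 -4.25729669e-04 -2.00873970e-05] [-0.17455158  0.44525616 -8.25338612] [-0.03643647  0.05739577  0.02682066] 0.01414576934934736
floor 30317 z 0.0556 slope deg -0.1 x 0.45 0.649
rim 5721 z 0.0691 slope deg -0.08 x 0.454 0.647
bar 8191 z 0.1775 slope deg -0.35 x 0.494 0.564
```

Level to 0.1°, 8.3 N carried, and the moment puts the load about 7 mm off centre. I lift the rest of the way gently.

{"name": "carry_out", "arguments": {
  "moves": [
    [[0,0,-0.05],[0,0,0]],
    [[0,0,-0.15],[0,0,0]],
    [[0,0,-0.3],[0,0,0]],
    [[0,0,-0.5],[0,0,0]],
    [[0,0,-0.7],[0,0,0]],
    [[0,0,-0.8],[0,0,0]],
    [[0,0,-0.9],[0,0,0]],
    [[0,0,-0.9],[0,0,0]]
  ]
}}

```text
clock: 19.85
tcp_pos: [0.5335, -0.1939, 0.1901]
tool_rot: [1.0, 0.026, -0.0, 0.0]
contact_force: [-0.6, -0.4, -7.6]
finger_gap: 0.0147
```

{"name": "carry_out", "arguments": {
  "moves": [
    [[0,0,-0.9],[0,0,0]],
    [[0,0,-0.9],[0,0,0]],
    [[0,0,-0.8],[0,0,0]],
    [[0,0,-0.7],[0,0,0]],
    [[0,0,-0.6],[0,0,0]],
    [[0,0,-0.45],[0,0,0]],
    [[0,0,-0.25],[0,0,0]],
    [[0,0,-0.1],[0,0,0]]
  ]
}}

```text
clock: 20.65
tcp_pos: [0.5335, -0.1939, 0.2361]
tool_rot: [1.0, 0.026, -0.0, -0.0]
contact_force: [-0.1, -0.1, -7.2]
finger_gap: 0.0147
```

{"name": "carry_out", "arguments": {
  "moves": [
    [[0,0,0],[0,0,0]],
    [[0,0,0],[0,0,0]],
    [[0,0,0],[0,0,0]],
    [[0,0,0],[0,0,0]],
    [[0,0,0],[0,0,0]],
    [[0,0,0],[0,0,0]],
    [[0,0,0],[0,0,0]],
    [[0,0,0],[0,0,0]]
  ]
}}

```text
clock: 21.45
tcp_pos: [0.5334, -0.1939, 0.236]
tool_rot: [1.0, 0.026, -0.0, -0.0]
contact_force: [0.6, -0.1, -8.1]
finger_gap: 0.0141
```

```bash
python3 lv.py 7
python3 - <<'E'
from h import *
from station import manip
f=manip.grab_frame("scene");c=f["color"][...,::-1];P=cloud(f);print(np.abs(manip.sense()["qd"]).max())
w=np.load("pics/w7.npz")["color"][...,::-1]
cv2.imwrite("pics/c7.png",np.hstack([cv2.resize(c[80:220,200:368],(480,400),interpolation=cv2.INTER_CUBIC),cv2.copyMakeBorder(cv2.resize(w,(320,200)),0,200,0,0,cv2.BORDER_CONSTANT)]))
E
```

```text
21.45 [ 0.53342425 -0.19389745  0.23602703] [ 9.99657855e-01  2.61525131e-02 -4.62869102e-04 -7.13639115e-05] [ 0.56586867 -0.06952306 -8.13623528] [-0.08954616 -0.01250415  0.09099456] 0.014100493222733742
floor 30337 z 0.1455 slope deg -0.09 x 0.45 0.65
rim 5712 z 0.159 slope deg -0.1 x 0.453 0.647
bar 8178 z 0.2674 slope deg -0.33 x 0.494 0.565
0.0018139570892923983
```

View pics/c7.png

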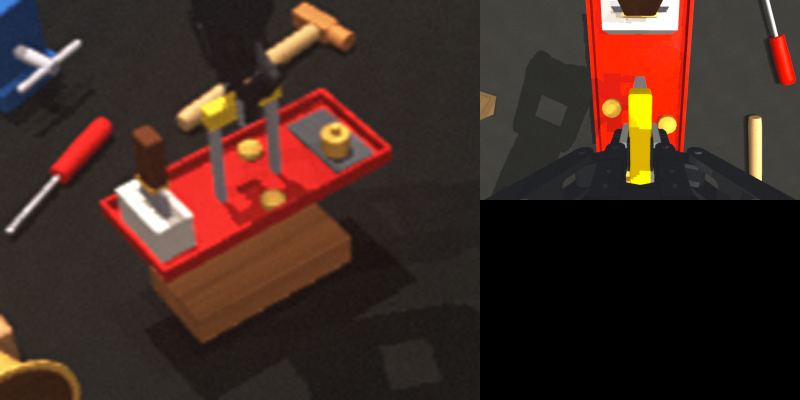

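The carrier hangs level above the stand (crop (250,270)). The scraper is in its slot (150,160), and the rotor (335,140) and caps (250,150 and 272,200) are in the tray. Handing in.

```bash
python3 -c "
from station import manip
print(manip.finish_job())"
```

```text
the job is handed in; nothing more can be done
None
```

The job is done and handed in at about 21.5 s. I took the scraper from the bench block and guided it into the carrier's slot. It touched the floor at the expected height and I pressed it down with about 9 N before letting go. I then lifted the carrier by its bar to about 10 cm above the stand and held it there.

- **Carrier:** the last checks showed it level, with the floor sloping about 0.1° along its length, and the arm still. The bar's own fit read 0.33°, slightly off from the floor's, but it was the same after the first 1 cm of lift.
- **Load:** the wrist force was about 8 N, a little more than the stated 0.7 kg. The moment after the first lift put the load's centre within about 7 mm of the grip.
- **Parts:** the rotor and both caps are in the tray.
- **Scraper:** it measured fully home just after release, with its top about 1 mm above the expected height, the same offset as the bar. It leans slightly in the slot's clearance. After the lift I checked it by eye only, in the picture.
- **Other things on the bench:** I did not touch them, but I did not measure them again afterwards.

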